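# Lean the tall x-ray film on the viewing stand

### The arm

A 6-joint arm with a two-finger parallel gripper is mounted at the origin on the work surface. World frame = base frame: x ahead of the robot, y to its left, z up, the work surface at z = 0. Lengths are in m, angles in rad, forces in N, time in s.
With the tool pointing down it reaches from about 0.225 to 0.725 m from the base axis. Payload 3.1 kg.
Tool frame: the origin (TCP) lies at the very end of the fingers, on their centre line; the grasp point (between the pads) lies 19 mm behind it; z points along the fingers, y is the direction in which the jaws open and shut (so a half turn about z gives the same grasp; the last joint's range is limited). The gripper opens to 85 mm and grips with 20 to 120 N. Pads are 22 mm wide; open, the fingers measure 114 mm over their backs; the gripper's body (76 mm by 85 mm) begins 54 mm behind the grasp point. The pads swing forward as they close: fully open they stand 13 mm farther back than shut.
Start: joints at [-1.418, 0.048, 0.099, 1.622, 0, 1.443], TCP at [0.145, -0.504, 0.231] pointing down, gripper open.
Joint ranges: [-2.91, 2.91], [-0.99, 1.94], [-1.21, 1.42], [-2.12, 2.29], [-1.49, 1.47], [-3.14, 3.14]. Speed limits (rad/s): [2.79, 2.79, 3.14, 3.14, 3.14, 3.14].

### API

Orientations are given as a unit quaternion [w, x, y, z].
In Python, from plant import * gives the robot as it stands. Calls block until the motion is done:
- reach(position, orientation): joint-space move of the TCP to a pose.
- line_to(position, rotation=None, speed=0.15, contact_N=None): straight line of the TCP; rotation=None keeps the orientation; speed is the mean speed in m/s. With contact_N (N) it stops when the force on the tool has changed by that much, and returns True; else False.
- move_j(angles): joint-space move.
- gripper_to(opening): finger opening in m; the grip force is fixed at half the most; returns when the fingers have stopped.
- pause(seconds).
- solve_ik(position, orientation): joint angles nearest the present ones, or None.
- get_state(): the state.
- get_image(name): name is "scene" or "top" or "wrist"; returns a dict with "frame" (420x560x3 uint8, blue, green, red), "mtx" (3x3 intrinsics, pixels), "R" (3x3) and "t" (3): a world point X has camera coordinates R X + t. Camera axes: x right, y down, z forward; pixel columns grow to the right and rows downward; lengths in m; the calibration is good to about 2 mm. The wrist camera is an equidistant fisheye: a pixel r from the principal point sees the ray r / f radians off the axis. A picture is of the moment at which its call begins. There is no depth.
A pose or a line that the arm cannot do raises MotionError and nothing moves.
- job_done(): hands the job in, once; it reports no verdict.
The state is a dict: "time": time; "joint_positions": joint angles; "joint_velocities": joint speeds; "tau": joint torques, N m; "ee_pos": TCP position; "tcp_rot": TCP orientation; "contact_force": force on the tool from outside, world axes, zero at the start; "torque": the same for the moment, N m; "width": finger opening in m.
Only numpy, scipy, OpenCV 4.12 (cv2) and the standard library are available. Lean on these libraries where they do the work, as an engineer would, in place of code of your own. Each camera call takes 0.05 s, during which the arm holds its last target. There are 200 camera calls.

### The job

Swing the steel cover of the sloped viewing stand up and round its pivot screw until it points about straight up the slope or beyond, so that the lit port and the whole place for the film are clear. Then take the tall x-ray film from the rack and lean it on the stand, upright in portrait, setting it down gently without letting it drop: lower edge fully down on the ledge, back flat against the sloped board, centred on the port, and let go. Leave the other two films and everything else on the slab where they are.

Things in the scene. Friction and masses are not known exactly. Their poses are not given: they have to be found in the camera images.
- film_center (a point): The tall framed x-ray film: a stiff flat plate, 8 mm thick, 110 mm wide, 140 mm high, 0.15 kg, white frame with a dark pane, same on both faces. It starts upright in one of the rack's three slots (which one varies). Point: its centre, 70 mm above its lower edge and 70 mm below its top edge. Axes: x = across its thickness, y = across its width, z = up along its height.
- rack: Fixed grey drying rack, 160 x 100 mm, 32 mm high, on the granite (whose top is 20 mm above the table). Three parallel slots at x = -50, 0 and 50 mm, each 11 mm wide and 27 mm deep, floor 5 mm above the underside; each holds one film upright, 42 mm free between neighbours. Origin: centre of its underside; x = across the slots, y = along them, z = up.
- corner (a point): On the stand: the point where board face and ledge meet, midway along the ledge. Axes: x = straight out of the face, y = sideways along the board, z = up the slope. The ledge reaches 26 mm out and ends in a lip 8 mm high, whose inner side is 21 mm from the face. A film standing fully on the ledge and flat on the face has its centre 4 mm along x and 70 mm along z from here.
- port (a point): The round backlit window in the board's face, 46 mm across. Point: its centre on the face, 45 mm up the slope from the corner point. Same axes.
- pivot (a point): The cover's pivot screw on the board. Point: on the face, 100 mm to the -y side of the port's centre, at the same height up the slope. Same axes; the cover turns about the x axis through this point.
- shutter (a joint): Angle of the flat steel cover about its pivot screw. 0 = closed, lying level over the port (against a stop), +1.57 = pointing straight up the slope, +1.9 = end stop, leaning outward past the pivot. It grows as the knob end swings up and over towards the pivot's side. Stiff: it stays wherever it is left (about 0.13 N m of friction, some 1 to 2 N at the knob).
- shutter_knob (a point): Round black knob on the cover: a 14 mm thick pin that stands 32 mm out from the cover, along the board's x axis, 100 mm from the pivot. Point: on the pin's axis, half-way along it, 21 mm from the board's face. The cover itself is 4 mm thick, 50 mm wide round the knob and 28 mm wide along its arm, and lies 1 mm off the face.
- cast_a_center (a point): Bystander. Yellow stone upper cast, 68 x 64 x 40 mm high, standing in front of the viewing stand. Point: its centre, 20 mm up.
- cast_b_center (a point): Bystander. The other yellow stone upper cast, 68 x 64 x 40 mm, beyond the rack. Point: its centre, 20 mm up.
- bowl_center (a point): Bystander. Green rubber mixing bowl, 116 mm across, 70 mm high. Point: its centre, 35 mm up.
- bottle_center (a point): Bystander. Clear water bottle, 60 mm across, 150 mm tall, standing between the stand and the rack. Point: its centre, 75 mm up.
- denture_center (a point): Bystander. Pink acrylic denture, about 65 x 70 x 24 mm, on the robot's side of the rack. Point: its centre, 9 mm up.
- spatula_grip (a point): Bystander. Plaster spatula, 200 mm long with a walnut handle, lying flat. Point: the middle of its handle.
- film_square_center (a point): Bystander. Smaller framed film in another slot of the rack, square, 90 x 90 x 8 mm. Point: its centre; axes as for the tall film.
- film_wide_center (a point): Bystander. Low wide framed film in the remaining slot, 140 wide x 75 high x 8 mm. Point: its centre; axes as for the tall film.
- film: The tall framed x-ray film itself. Its origin is the middle of its lower edge; axes as for its centre point.
- stand: Fixed viewing stand: white board 205 mm wide, 85 mm high along its slope, 12 mm thick, leaning back 25 degrees from vertical, face turned away from the robot and upward, with a 140 mm wide ledge at its foot, square to the face. The tall film will stick out 55 mm above the board. Origin: underside of its foot on the granite, 20 mm behind and 32 mm below the corner point; x = the way it faces.
There are look-alikes about, which are no part of the job. Leave any red look-alike of the film alone.

How it is judged:
By the outcome, as a careful person would: the job done as asked, in the order asked, and still so for the second after the job is handed in, with the robot touching nothing.
It also fails if it takes over 56 s, if anything falls off the work surface, if the arm or the gripper's body presses on something with over 40 N, if the wrist force passes 120 N, or if a joint passes its speed limit or range.

## Working session

There is one attempt and no reset: what is moved stays moved. The work goes in short steps, each a Python script; the robot and the scene stay as the last script left them, time stands still between calls to the robot, and variables do not carry over. Pictures are saved under pics/ and viewed, about 8 in all and at most 12, crops included, and the job is handed in when it is done.

```bash
ls; mkdir -p pics; python3 - <<'E'
from plant import *
import cv2,numpy as np
for n in ["scene","top","wrist"]:
    d=get_image(n); cv2.imwrite(f"pics/{n}0.png",d["frame"]); np.savez(f"pics/{n}0.npz",**d)
    print(n,d["mtx"].tolist(),(-d["R"].T@d["t"]).round(3),d["R"].round(3).tolist())
a=cv2.imread("pics/scene0.png");b=cv2.imread("pics/top0.png")
print(get_state()["time"])
E
```

```text
pics
scene [[446.01944511979576, 0.0, 267.1677303809079], [0.0, 446.01944511979576, 213.60044103688892], [0.0, 0.0, 1.0]] [ 1.123 -0.156  1.   ] [[0.224, 0.974, -0.016], [0.785, -0.19, -0.589], [-0.577, 0.119, -0.808]]
top [[445.6476799089087, 0.0, 278.1216807338331], [0.0, 445.6476799089087, 219.98295720465939], [0.0, 0.0, 1.0]] [ 0.397 -0.014  1.171] [[0.009, -1.0, -0.003], [-0.998, -0.009, -0.063], [0.063, 0.003, -0.998]]
wrist [[325.19226210127806, 0.0, 276.60263558950675], [0.0, 325.19226210127806, 204.73254481817744], [0.0, 0.0, 1.0]] [ 0.208 -0.486  0.374] [[0.277, -0.961, -0.002], [-0.928, -0.268, 0.258], [-0.248, -0.069, -0.966]]
0.15
```

View pics/scene0.png

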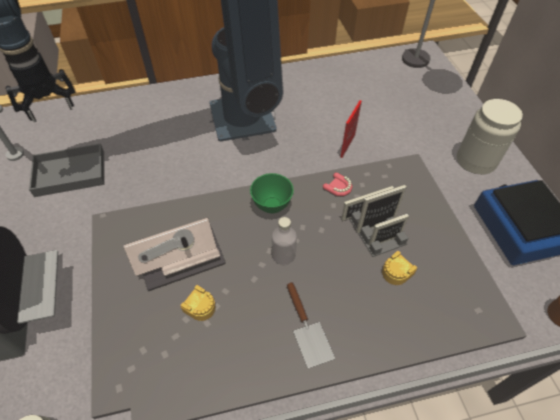

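View pics/top0.png

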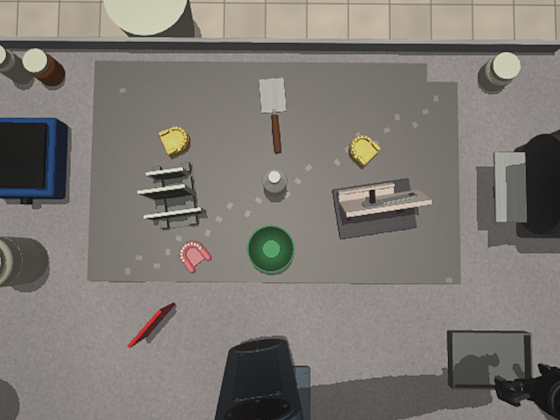

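```bash
python3 - <<'E'
import cv2,numpy as np
a=cv2.imread("pics/scene0.png");b=cv2.imread("pics/top0.png")
r=lambda im,x,y,w,h:cv2.resize(im[y:y+h,x:x+w],(400,300),interpolation=cv2.INTER_CUBIC)
cv2.imwrite("pics/c1.png",np.vstack([np.hstack([r(a,325,170,100,75),r(a,120,210,112,84)]),np.hstack([r(b,125,155,100,75),r(b,325,170,112,84)])]))
E
```

```text
(no output)
```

View pics/c1.png

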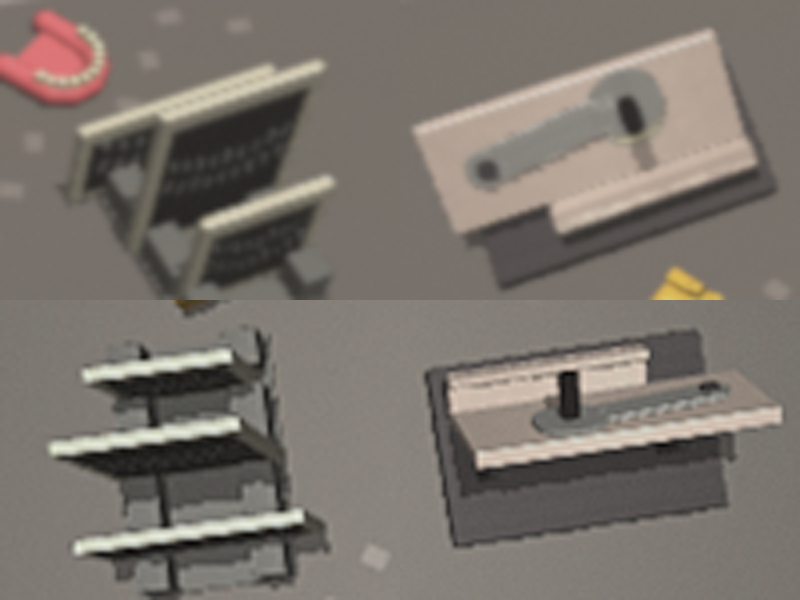

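```bash
cat > h.py <<'E'
import numpy as np,cv2
from scipy.spatial.transform import Rotation as Ro
def load(n): return dict(np.load(f"pics/{n}.npz"))
def ray(d,uv,fish=False):
    K=d["mtx"];p=np.array([(uv[0]-K[0,2])/K[0,0],(uv[1]-K[1,2])/K[1,1],1.])
    if fish:
        r=np.hypot(p[0],p[1]);p=np.array([*(p[:2]/max(r,1e-9)*np.sin(r)),np.cos(r)])
    return -d["R"].T@d["t"],d["R"].T@p
def onz(d,uv,z,fish=False):
    o,v=ray(d,uv,fish);return o+v*(z-o[2])/v[2]
def proj(d,X,fish=False):
    c=d["R"]@np.asarray(X)+d["t"];K=d["mtx"]
    if fish:
        th=np.arctan2(np.hypot(c[0],c[1]),c[2]);c=np.array([*(c[:2]/np.hypot(c[0],c[1])*th),1])
    return (K@(c/c[2]))[:2]
def snap(n,name):
    from plant import get_image
    d=get_image(n);np.savez(f"pics/{name}.npz",**d);cv2.imwrite(f"pics/{name}.png",d["frame"]);return d
def wq(R): q=Ro.from_matrix(R).as_quat();return [q[3],q[0],q[1],q[2]]
E
python3 - <<'E'
from h import *
S=load("scene0");T=load("top0")
tr=lambda p:(125+p[0]/4,155+(p[1]-300)/4); sr=lambda p:(325+p[0]/4,170+p[1]/4)
ts=lambda p:(325+(p[0]-400)*.28,170+(p[1]-300)*.28); ss=lambda p:(120+(p[0]-400)*.28,210+p[1]*.28)
def pair(n,d,f,ps,z):
    a,b=[onz(d,f(p),z) for p in ps];v=b-a
    print(n,a.round(4),b.round(4),"mid",((a+b)/2).round(4),"len",np.linalg.norm(v).round(4),"yaw",np.degrees(np.arctan2(v[0],-v[1])).round(1))
pair("film top",T,tr,[(52,450),(240,423)],.165)
pair("film scn",S,sr,[(160,119),(324,66)],.165)
pair("wide top",T,tr,[(75,548),(305,516)],.1);pair("sq top",T,tr,[(84,376),(231,355)],.115)
pair("ledge top",T,ts,[(450,378),(648,350)],.070)
pair("ledge scn",S,ss,[(757,150),(553,215)],.070)
pair("board top",T,ts,[(477,466),(782,420)],.124)
pair("board scn",S,ss,[(716,32),(414,128)],.129)
pair("knob/pivot top",T,ts,[(569,376),(712,387)],.09)
def tri(a,b):
    A=[];y=[]
    for o,v in (a,b):
        v=v/np.linalg.norm(v);P=np.eye(3)-np.outer(v,v);A.append(P);y.append(P@o)
    return np.linalg.lstsq(np.vstack(A),np.hstack(y),rcond=None)[0]
print("knobtip",tri(ray(T,ts((569,374))),ray(S,ss((635,128)))),"pivot",tri(ray(T,ts((712,387))),ray(S,ss((487,170)))))
E
```

```text
film top [0.5202 0.308  0.165 ] [0.5365 0.2015 0.165 ] mid [0.5284 0.2548 0.165 ] len 0.1077 yaw 8.7
film scn [0.5408 0.2009 0.165 ] [0.5258 0.3107 0.165 ] mid [0.5333 0.2558 0.165 ] len 0.1108 yaw -172.2
wide top [0.4689 0.3133 0.1   ] [0.4894 0.175  0.1   ] mid [0.4792 0.2441 0.1   ] len 0.1398 yaw 8.4
sq top [0.571  0.3062 0.115 ] [0.5844 0.2185 0.115 ] mid [0.5777 0.2624 0.115 ] len 0.0887 yaw 8.7
ledge top [ 0.5377 -0.1612  0.07  ] [ 0.5585 -0.2989  0.07  ] mid [ 0.5481 -0.23    0.07  ] len 0.1393 yaw 8.6
ledge scn [ 0.5437 -0.1564  0.07  ] [ 0.5617 -0.2968  0.07  ] mid [ 0.5527 -0.2266  0.07  ] len 0.1415 yaw 7.3
board top [ 0.4726 -0.1717  0.124 ] [ 0.5048 -0.373   0.124 ] mid [ 0.4887 -0.2723  0.124 ] len 0.2038 yaw 9.1
board scn [ 0.4824 -0.1682  0.129 ] [ 0.512 -0.37   0.129] mid [ 0.4972 -0.2691  0.129 ] len 0.204 yaw 8.3
knob/pivot top [ 0.5372 -0.2397  0.09  ] [ 0.5305 -0.3372  0.09  ] mid [ 0.5338 -0.2884  0.09  ] len 0.0977 yaw -3.9
knobtip [ 0.53556025 -0.23313697  0.11443995] pivot [ 0.53037329 -0.33479027  0.09214655]
```

```bash
cat >> h.py <<'E'
YAW=np.radians(8.4);C=np.array([.530,-.2315,.052])
def stand(yaw=YAW):
    return Ro.from_euler("z",yaw).as_matrix()@Ro.from_euler("y",-25,degrees=True).as_matrix()
def P(x,y,z,c=C): return c+stand()@np.array([x,y,z])   # stand (corner) frame -> world
def Rtool(zdir,ydir): return np.column_stack([np.cross(ydir,zdir),ydir,zdir])
S_=stand();xs,ys,zs=S_.T
xr=np.array([np.cos(YAW),np.sin(YAW),0])
E
python3 - <<'E'
from h import *; from plant import *
print(xs,ys,zs)
s=get_state();print("tool x,y",Ro.from_quat(np.roll(s["tcp_rot"],-1)).as_matrix().round(2).tolist(),s["width"])
for nm,pts,z,y in [("knob",[P(.022,0,.026),P(.022,0,.126),P(.022,-.03,.126),P(.022,-.118,.126),P(.022,-.118,.22)],-zs,ys),("place",[P(.004,0,.1),P(.01,0,.2)],-zs,xs),("film",[[.531,.255,.125],[.531,.255,.33]],np.array([0,0,-1.]),xr)]:
  for sg in (1,-1):
    print(nm,sg,[None if (q:=solve_ik(list(p),wq(Rtool(z,sg*y)))) is None else np.round(q,2).tolist() for p in pts])
E
```

```text
[0.89658522 0.13239619 0.42261826] [-0.14608303  0.98927233  0.        ] [-0.41808455 -0.06173736  0.90630779]
tool x,y [[0.96, 0.28, -0.0], [0.28, -0.96, 0.0], [0.0, -0.0, -1.0]] 0.08543060639257272
knob 1 [[-0.69, -0.13, -0.43, 0.96, 0.32, -0.79], [-0.76, -0.24, -0.35, 1.19, 0.34, -0.86], [-0.8, -0.18, -0.3, 1.19, 0.35, -0.9], [-0.9, 0.0, -0.12, 1.22, 0.37, -1.0], [-0.97, -0.05, -0.0, 1.41, 0.39, -1.07]]
knob -1 [[-0.69, -0.13, -0.43, 0.96, 0.32, 2.35], [-0.76, -0.24, -0.35, 1.19, 0.34, 2.28], [-0.8, -0.18, -0.3, 1.19, 0.35, 2.24], [-0.9, 0.0, -0.12, 1.22, 0.37, 2.14], [-0.97, -0.05, -0.0, 1.41, 0.39, 2.07]]
place 1 [[-0.77, -0.25, -0.41, 1.13, 0.34, 0.7], [-0.84, -0.32, -0.28, 1.35, 0.36, 0.63]]
place -1 [[-0.77, -0.25, -0.41, 1.13, 0.34, -2.44], [-0.84, -0.32, -0.28, 1.35, 0.36, -2.51]]
film 1 [[0.33, 0.22, 0.07, 1.43, 0.0, 1.76], [0.33, 0.28, 0.56, 1.85, 0.0, 1.76]]
film -1 [[0.33, 0.22, 0.07, 1.43, 0.0, -1.38], [0.33, 0.28, 0.56, 1.85, 0.0, -1.38]]
```

```bash
python3 - <<'E'
from h import *; from plant import *
R=wq(Rtool(-zs,-ys))
reach(list(P(.022,0,.16)),R); gripper_to(.045)
d=snap("wrist","w1")
f=d["frame"].copy()
for p,c in [((.037,0,.045),(0,0,255)),((.005,0,.045),(0,255,255)),((.026,.07,.008),(0,255,0)),((.026,-.07,.008),(0,255,0)),((.001,-.1,.045),(255,0,0))]:
    u=proj(d,P(*p),True);print(p,u.round(1)); cv2.circle(f,tuple(int(v) for v in u.round()),3,c,1)
cv2.imwrite("pics/w1o.png",cv2.resize(f,(800,600),interpolation=cv2.INTER_CUBIC));print(get_state()["time"])
E
```

```text
(0.037, 0, 0.045) [276.8 182.1]
(0.005, 0, 0.045) [276.9 219.8]
(0.026, 0.07, 0.008) [202.7 186.5]
(0.026, -0.07, 0.008) [351.  186.4]
(0.001, -0.1, 0.045) [391.3 223.5]
2.2333
```

View pics/w1o.png

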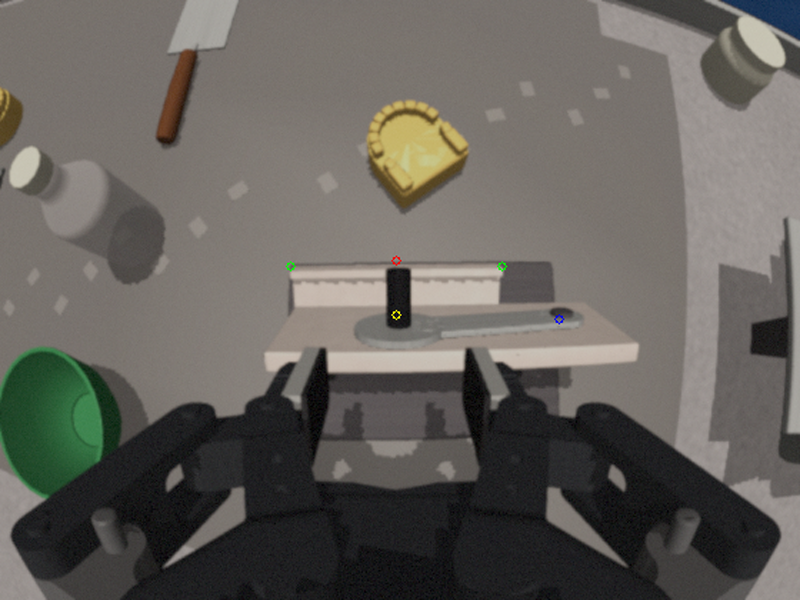

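```bash
python3 - <<'E'
from h import *
d=load("w1");S=load("scene0");T=load("top0")
for th in (0,.1,.2,.3):
    y,z=-.1+.1*np.cos(th),.045+.1*np.sin(th)
    print(th,[(proj(d,P(x,y,z),True)).round(1) for x in (.037,.005)],"scene tip/base",[proj(S,P(x,y,z)).round(1) for x in (.037,.005)],proj(S,P(.003,-.1,.045)).round(1),"top",[proj(T,P(x,y,z)).round(1) for x in (.037,.005)])
f=d["frame"];m=(f.max(2)<45).astype(np.uint8);m[:, :262]=0;m[:,295:]=0;m[235:]=0
n,l,s,c=cv2.connectedComponentsWithStats(m);print(s[1:],c[1:])
def blk(D,x,y,w,h):
    g=D["frame"][y:y+h,x:x+w].max(2);v,u=np.nonzero(g<40);print(u.min()+x,u.max()+x,v.min()+y,v.max()+y,u.mean()+x,v.mean()+y)
blk(S,174,230,22,28);blk(T,364,186,16,20)
E
```

```text
0 [array([276.8, 182.1]), array([276.9, 219.8])] scene tip/base [array([187.6, 250. ]), array([185.3, 243.3])] [144.2 256.3] top [array([369.6, 187.3]), array([370.3, 199.8])]
0.1 [array([277.5, 184.5]), array([277.5, 223.6])] scene tip/base [array([186.3, 246.6]), array([184., 240.])] [144.2 256.3] top [array([370.8, 188.5]), array([371.5, 201.1])]
0.2 [array([279.5, 187.1]), array([279.4, 227.6])] scene tip/base [array([184.6, 243.3]), array([182.4, 236.8])] [144.2 256.3] top [array([372.5, 189.6]), array([373.2, 202.4])]
0.3 [array([283.1, 189.9]), array([282.9, 231.8])] scene tip/base [array([182.5, 240.2]), array([180.3, 233.7])] [144.2 256.3] top [array([374.6, 190.7]), array([375.2, 203.6])]
[[271 188  16  42 627]] [[278.74960128 208.41786284]]Traceback (most recent call last):
  File "<stdin>", line 10, in <module>
  File "<stdin>", line 9, in blk
    return umr_minimum(a, axis, None, out, keepdims, initial, where)
ValueError: zero-size array to reduction operation minimum which has no identity
```

```bash
python3 - <<'E'
from h import *; from plant import *
k=lambda th,up=0:list(P(.022,-.1+.1*np.cos(th),.045+.1*np.sin(th)-.019+up))
t0=.17
line_to(k(t0,.06)); print(line_to(k(t0),speed=.1,contact_N=8))
gripper_to(.0); s=get_state();print("w",s["width"],s["contact_force"],s["time"])
for th in np.linspace(t0,1.8,9)[1:]:
    line_to(k(th),speed=.12)
    s=get_state();print(round(th,2),np.round(s["contact_force"],1),round(s["width"],4))
pause(.2);gripper_to(.045);line_to(k(1.8,.08),speed=.2)
d=snap("scene","s2");print(get_state()["time"])
w=snap("wrist","w2")
r=cv2.resize(d["frame"][190:295,100:240],(800,600),interpolation=cv2.INTER_CUBIC)
cv2.imwrite("pics/s2c.png",np.hstack([cv2.resize(r,(400,300)),cv2.resize(w["frame"],(400,300))]))
E
```

```text
False
w 0.012159555562838355 [-0.61364963  1.4747677   1.48059681] 3.9167
0.37 [-0.   5.   3.2] 0.0119
0.58 [-2.   8.5  6.3] 0.0116
0.78 [-4.6 14.8  8.9] 0.0114
0.99 [-14.2  21.3  18.9] 0.0119
1.19 [-22.6  19.8  28.9] 0.0118
1.39 [-15.6   3.7  21.4] 0.0119
1.6 [-7.1 -0.4 13.2] 0.0114
1.8 [-0.6 -0.7  7. ] 0.0119
7.6667
```

View pics/s2c.png

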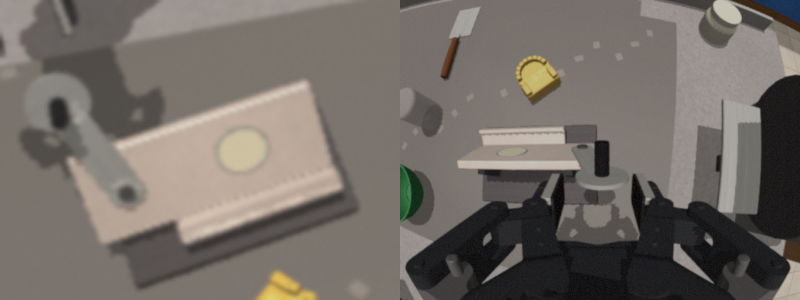

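```bash
python3 - <<'E'
from h import *; from plant import *
S=load("s2");print("port pred",proj(S,P(0,0,.045)).round(1))
f=S["frame"].astype(int);hsv=cv2.cvtColor(S["frame"],cv2.COLOR_BGR2HSV)
roi=hsv[225:262,165:205];m=((roi[...,0]>18)&(roi[...,0]<45)&(roi[...,1]>35)).astype(np.uint8)
n,l,st,c=cv2.connectedComponentsWithStats(m)
for a,b in zip(st[1:],c[1:]):
    if a[4]>20: print(a[4],b+[165,225])
Rf=wq(Rtool(np.array([0,0,-1.]),xr))
p=get_state()["ee_pos"];line_to([p[0],p[1],.36],speed=.3)
reach([.531,.255,.26],Rf);gripper_to(.06)
d=snap("wrist","w3");g=d["frame"].copy()
for v in (-.055,.055):
    u=proj(d,np.array([.531,.255,.165])+v*np.array([-np.sin(YAW),np.cos(YAW),0]),True);print(u.round(1));cv2.circle(g,tuple(int(t) for t in u.round()),3,(0,0,255),1)
cv2.imwrite("pics/w3o.png",cv2.resize(g,(800,600),interpolation=cv2.INTER_CUBIC));print(get_state()["time"])
E
```

```text
port pred [185.  242.3]
220 [184.40454545 242.16818182]
[276.9 271.4]
[276.7 133.5]
10.8417
```

View pics/w3o.png

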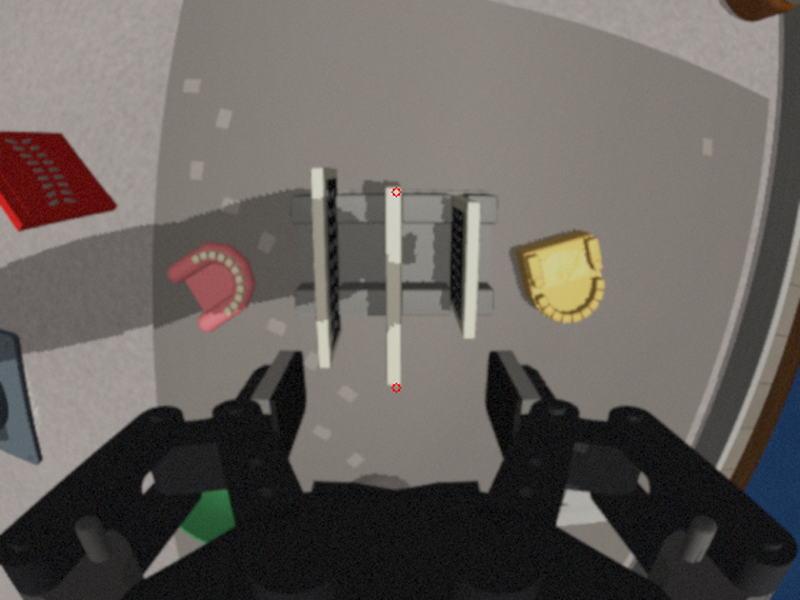

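```bash
python3 - <<'E'
from h import *; from plant import *
yr=np.array([-np.sin(YAW),np.cos(YAW),0])
F=np.array([.531,.255,0])+.002*yr-.0013*xr
at=lambda z:[F[0],F[1],z]
line_to(at(.26));print(line_to(at(.127),speed=.12,contact_N=10))
gripper_to(0);s=get_state();print(s["width"],np.round(s["contact_force"],1))
line_to(at(.17),speed=.06);s=get_state();print(np.round(s["contact_force"],1));line_to(at(.34),speed=.2)
s=get_state();print(s["width"],np.round(s["contact_force"],1),np.round(s["torque"],2),s["time"])
reach(list(P(.012,0,.27)),wq(Rtool(-zs,xs)))
s=get_state();print(s["time"])
t=snap("top","t4");d=snap("scene","s4");w=snap("wrist","w4")
cv2.imwrite("pics/s4c.png",np.hstack([cv2.resize(d["frame"][160:280,90:250],(400,300),interpolation=cv2.INTER_CUBIC),cv2.resize(w["frame"],(400,300))]))
E
```

```text
False
0.007486236882399141 [0.  0.3 1.7]
[ 0.4  0.1 -2.9]
0.0072071551372564985 [-0.4  1.  -2.7] [ 0.01  0.05 -0.01] 14.7333
16.6083
```

View pics/s4c.png

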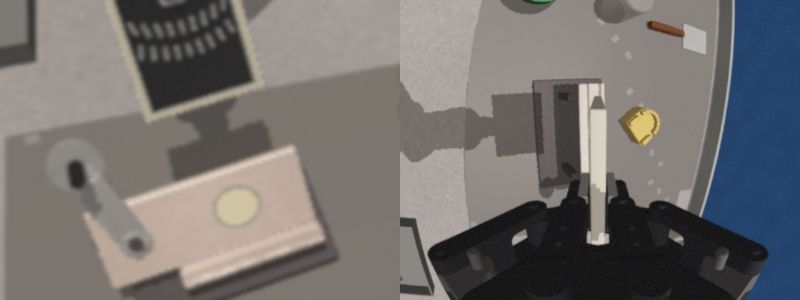

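```bash
python3 - <<'E'
from h import *
S=load("s4")
for y in (-.055,.055): print(y,proj(S,P(.016,y,.168)).round(1), proj(S,P(.016,y+.002,.168)).round(1),proj(S,P(.016,y,.172)).round(1))
g=S["frame"][180:220,135:205]
cv2.imwrite("pics/s4z.png",cv2.resize(g,(700,400),interpolation=cv2.INTER_CUBIC))
E
```

```text
-0.055 [147.8 208.3] [148.7 208.1] [147.3 206.8]
0.055 [195.5 193.8] [196.4 193.5] [195.1 192.2]
```

View pics/s4z.png

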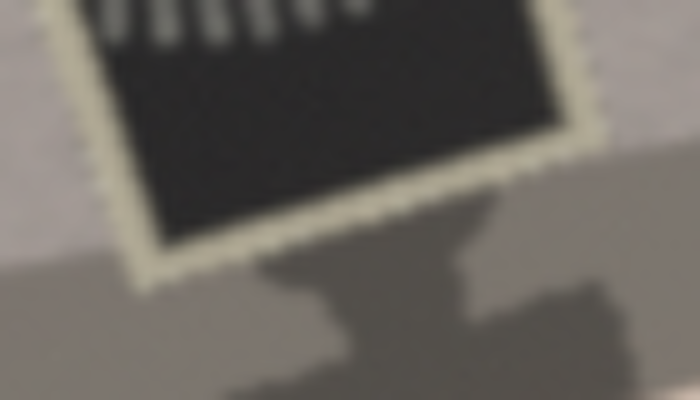

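```bash
python3 - <<'E'
from h import *; from plant import *
loc=lambda:(S_.T@(np.array(get_state()["ee_pos"])-C)).round(4)
line_to(list(P(.012,-.002,.27)))
line_to(list(P(.012,-.002,.125)),speed=.15);pause(.2);print(np.round(get_state()["contact_force"],1))
print(line_to(list(P(.012,-.002,.092)),speed=.02,contact_N=2.5),loc(),np.round(get_state()["contact_force"],1))
z=loc()[2]
print(line_to(list(P(-.004,-.002,z)),speed=.02,contact_N=2.5),loc(),np.round(get_state()["contact_force"],1),get_state()["time"])
d=snap("scene","s5");w=snap("wrist","w5")
cv2.imwrite("pics/s5c.png",np.hstack([cv2.resize(d["frame"][180:290,100:247],(400,300),interpolation=cv2.INTER_CUBIC),cv2.resize(w["frame"],(400,300))]))
E
```

```text
[ 0.8  0.3 -2.4]
True [ 0.0118 -0.0022  0.1033] [-1.6 -1.6  4.2]
True [ 0.0028 -0.0017  0.1033] [ 0.6 -0.5  1.2] 19.8667
```

View pics/s5c.png

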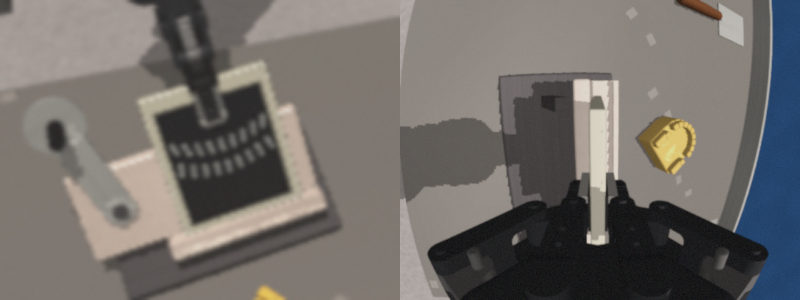

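```bash
python3 - <<'E'
from h import *; from plant import *
loc=lambda:(S_.T@(np.array(get_state()["ee_pos"])-C))
gripper_to(.03);pause(.3)
p=loc();line_to(list(P(p[0],p[1],.2)),speed=.08)
line_to(list(P(.0,0,.32)),speed=.2);pause(.3)
d=snap("scene","s6");w=snap("wrist","w6");print(get_state()["time"],get_state()["width"])
for n,x,y,z in [("bl",.008,-.055,0),("br",.008,.055,0),("tl",.008,-.055,.14),("tr",.008,.055,.14)]: print(n,proj(d,P(x,y,z)).round(1))
cv2.imwrite("pics/s6c.png",np.hstack([cv2.resize(d["frame"][185:275,110:230],(500,375),interpolation=cv2.INTER_CUBIC),cv2.resize(w["frame"],(300,375))]))
E
```

```text
23.1167 0.030039444795190166
bl [168.4 266.3]
br [211.8 251.8]
tl [151.2 217.4]
tr [197.9 203. ]
```

View pics/s6c.png

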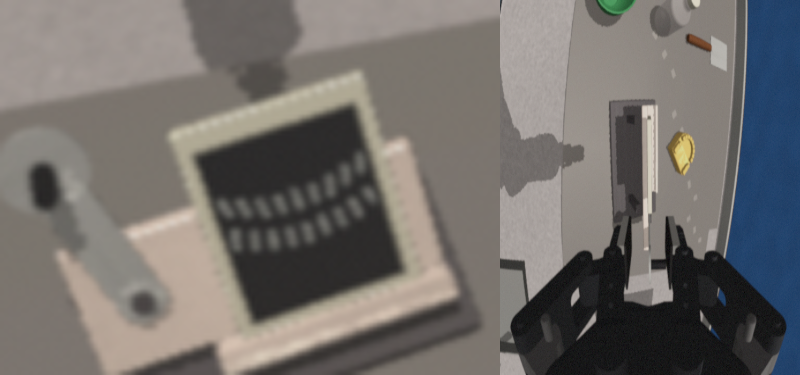

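```bash
python3 - <<'E'
from h import *; from plant import *
p=get_state()["ee_pos"];line_to([p[0]-.05,p[1]-.05,p[2]+.05])
d=snap("scene","s7");a=load("scene0")["frame"];b=d["frame"]
for n,(x,y,w,h) in dict(rack=(335,180,85,75),casta=(180,285,40,40),castb=(380,250,40,40),bowl=(248,175,48,38),bottle=(268,215,35,50),dent=(322,170,32,28),spat=(282,280,55,88)).items():
    D=cv2.absdiff(a,b)[y:y+h,x:x+w].max(2);print(n,(D>40).sum(),end="; ")
D6=cv2.absdiff(load("s6")["frame"],b)[215:275,150:230].max(2);print("film moved px",(D6>40).sum(),get_state()["time"])
job_done()
E
```

```text
rack 735; casta 0; castb 0; bowl 0; bottle 0; dent 0; spat 0; film moved px 0 23.8917
the job is handed in; nothing more can be done
```

The job is handed in at about 24 s of robot time, well under the 56 s limit. The cover is swung open and the tall film stands on the ledge, released.

- **Cover:** I gripped the knob and swung the cover from about 0.17 rad (it was not quite closed) to a target of about 1.8 rad. The picture showed it leaning outward past straight up, with the lit port and the film's place clear. I did not measure the final angle.
- **Film:** I took the tall film from the middle slot and lowered it at 20 mm/s until it touched the ledge. I then moved it back until it touched the face and let go. Both contacts came within about 1.5 mm of where they were expected.
- **Placement:** After release, the film's top corners were within about 1.5 pixels (3–4 mm) of the prediction. I estimate it is centred on the port to within about 1–2 mm. Between the last two pictures it did not move. The lower edge is hidden behind the lip, so I judged "fully down" from contact and the top corners only.
- **Other things:** The casts, bowl, bottle, denture and spatula showed no change in the scene picture. The rack region did change, as expected with the tall film gone. I did not separately check the other two films, but the fingers stayed above them and touched nothing on the way down.

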